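# Take a lens barrel from its pried-open case and hold it seated in the V-block

## Robot

A 6-joint arm with a two-finger parallel gripper is mounted at the origin on a cart in front of the work surface, level with it; the furniture and walls round the work are solid. World frame = base frame: x ahead of the robot, y to its left, z up, the work surface at z = 0. Lengths are in mm, angles in rad, forces in N, time in s.
With the tool pointing down it reaches from about 275 to 850 mm from the base axis. Payload 5.2 kg.
Tool frame: the origin (TCP) lies at the very end of the fingers, on their centre line; the grasp point (between the pads) lies 19 mm behind it; x points along the fingers, y is the direction in which the jaws open and shut, and the axes are right-handed (so a half turn about x gives the same grasp; the last joint's range is limited). The gripper opens to 85 mm and grips with 20 to 120 N. Pads are 22 mm wide; open, the fingers measure 114 mm over their backs; the gripper's body (76 mm by 85 mm) begins 54 mm behind the grasp point. The pads swing forward as they close: fully open they stand 13 mm farther back than shut.
Start: joints at [0.987, 0.259, 1.535, -0, 1.348, -0.203], TCP at [204.394, 510.616, 231.31] pointing down, gripper open.
Joint ranges: [-3.14, 3.14], [-0.91, 2.08], [0.19, 2.58], [-1.22, 4.36], [0.22, 2.71], [-3.12, 3.12]. Speed limits (rad/s): [2.57, 2.57, 3.14, 3.14, 3.14, 3.14].

## Interface

Orientations are given as a unit quaternion [x, y, z, w].
In Python, from cell import manip gives the robot as it stands. The module is installed in compiled form; this text tells all that it offers.
- The arm moves only by the shell command python3 -m handwheel 'ROWS'. ROWS is JSON, one flat list of numbers, 7 for each row, row after row: the closure in counts, from 0 (fully open) to 255 (shut), then the shift along the tool's x, y, z in mm, then the turn, a rotation vector about the tool's x, y, z in rad. In form: [gripper, x, y, z, ax, ay, az, gripper, x, y, z, ax, ay, az, ...]. A call has 1 to 8 rows; each row is the pose to reach, as a shift and turn from the pose commanded when the call began, along the tool's axes at that moment; what a row does not reach only later rows make up. A row lasts 1/12 s, in which the tool goes at most 41.7 mm and 7.16 degrees, less where a joint would pass 70% of its speed; a pose out of reach is approached as far as the arm can. A call with a gripper value outside its range is refused whole. The fingers move at their own pace and stop on an object; the grip force is fixed at half the most. Time passes only in rows, so rows that repeat a pose let the fingers close. It gives the time, the measured TCP pose, the force and the opening at its end, in the units of the state.
- manip.read_state(): the state, without advancing time (a new reading comes with each control period).
- manip.snapshot(name): name is "scene" or "side" or "wrist"; returns a dict with "pixels" (420x560x3 uint8, red, green, blue), "z_map" (420x560 float32, mm along the optical axis (not along the pixel's ray), 0 where there is no reading), "fovy" (degrees; the focal length in pixels is half the picture's height over the tangent of half this angle, whatever the lens; pixels are square), "cx", "cy" (the principal point, pixels), "R" (3x3) and "t" (3): a world point X has camera coordinates R X + t. Camera axes: x right, y down, z forward; pixel columns grow to the right and rows downward; lengths in mm; the calibration is good to about 2 mm. A picture is of the moment at which its call begins.
- manip.close_job(): hands the job in, once; it reports no verdict.
Trained networks look in the newest picture that a camera, given by its name, has taken for a name from the list of things; names that differ only in an ending like _2 or _b are one class to them, and where a whole thing is asked for, a point or a joint stands for the part that bears it (a point fixed in the world has none). Each returns a list of dicts, best first, with "score" (0 to 1); they miss things now and then, are a little off and sometimes report something else, mostly with a low value. They report only what shows in the picture. A call takes as long as a camera call. They do not tell look-alikes from the thing itself.
- manip.silhouettes(camera, thing): "region" (420x560 bool, what is visible of it) and "location" ([column, row] in pixels, amid what is visible of it).
- manip.tip_of(camera, thing): "location" ([column, row] in pixels: a listed point, or the origin of a listed thing).
The state is a dict: "clock": time; "qpos": joint angles; "joint_velocities": joint speeds; "joint_torque": joint torques, N m; "tool_pos": TCP position; "tcp_rot": TCP orientation; "wrist_force": force on the tool from outside, world axes, zero at the start; "wrist_torque": the same for the moment, N m; "grip_width": finger opening in mm.
Only numpy, scipy, OpenCV 4.12 (cv2) and the standard library are available. Lean on these libraries where they do the work, as an engineer would, in place of code of your own. Each camera call takes 0.05 s, during which the arm holds its last target. There are 200 camera calls.

## Task

Lever up the tight lid of the blue lens case with the blade of the wooden-handled spatula (never with the gripper itself), swing the lid back past upright, and put the spatula down on the desk. Then take the black lens barrel out of the case and lay it in both saddles of the steel V-block, its end up against the brass stop screw. Finish while holding it there: still gripped, and pressed gently down so that it bears on both flanks of the V; leave the lid open and the other things on the desk undisturbed.

Things in the scene. Friction and masses are not known exactly. Their poses are not given: they have to be found in the camera images.
- spatula_handle (a point): Lab spatula, loose, 70 g, lying on the desk blade level and ahead: this point is in its wooden handle at mid-height (8 mm up when it lies on the desk), near its centre of mass. The handle is 14 mm wide, 16 mm high and runs 50 mm behind and 40 mm ahead of this point. Own x points along the tool to the blade tip, z up.
- blade_tip (a point): Tip of the spatula's steel blade, 120 mm ahead (own x) of spatula_handle and at the same height. The blade is 14 mm wide (own y), 2 mm thick (own z, 1 mm above and below this point), and its flat 14 mm wide part is 62 mm long; a narrower neck joins it to the handle.
- lens_case: Blue lens case, does not move; origin under its centre, on the desk. 92 mm along own x, 132 mm along own y, 53 mm high shut; box walls are 4 mm thick and 42 mm high. Own x points from the front wall (towards the robot) to the hinge at the back; the barrel lies along own y. Inside, two 30 mm wide grey cradles carry the barrel's ends; the 64 mm between them is open down to the floor (4 mm up), and there is 29 mm free on each side of the barrel for fingers.
- pry_notch (a point): Centre of the pry notch in the middle of the front wall of the lens case, on the wall's outer face, 37.5 mm above the desk. The notch is 32 mm wide (along the case's y) and 9 mm high: from 33 mm up to the underside of the shut lid at 42 mm. Axes as the case's; a blade goes in along +x, and there is free room behind the notch for it to go in 25 mm.
- lid_hinge (a point): Middle of the lid's hinge line, along the case's y at the back upper edge of the lens case, 42 mm above the desk, 92 mm behind the pry notch.
- case_lid (a joint): Angle of the lid of the lens case in rad: 0 shut, 1.57 upright, 2.6 fully back. The lid is a plate 96 mm deep (from the hinge; it overhangs the front wall by 4 mm), 132 mm wide and 10 mm thick. It weighs 60 g and a stiff hinge (0.045 N m) keeps it wherever it is left; lifting its front edge takes about 1 N.
- barrel_centre (a point): Centre of the lens barrel, a plain black tube with silver end rings, 26 mm in diameter and 100 mm long, about 110 g, loose. Own x is the barrel's axis. In the case it lies level, axis along the case's y, its centre 25 mm above the desk.
- lens_barrel: The same lens barrel; its origin is the barrel's centre too.
- spatula: The same spatula; origin on its underside, 40 mm ahead of spatula_handle, so at height 0 when it lies on the desk.
- v_block: V-block fixture, fixed; origin on the desk under the middle of the V. Own y runs along the V. Base plate 10 mm thick, x -46 to 46, y -80 to 60 mm. Two steel saddles stand centred at y = -35 and 35, each 18 mm long (y), 60 mm wide (x), 46 mm high; the 52 mm between them are open down to the plate. Each has a 90 degree V, 36 mm wide at the top, apex 28 mm above the desk.
- seat (a point): Where the centre of the seated barrel lies: 46.4 mm above the desk in the middle of the V-block, with the barrel bearing on both flanks and its end on the stop screw. Axes as the V-block's; the barrel's axis lies along y.
- stop_tip (a point): Flat tip (10 mm across) of the brass stop screw, 50 mm from seat towards the V-block's -y and at the same height, facing +y. It sits in a dark bracket 30 mm wide and 61 mm high, whose face is 8 mm behind the tip.
- rear_flanks: The V-block's flanks on its +x side, of both saddles: one contact line.
- front_flanks: The V-block's flanks on its -x side, of both saddles: the other contact line.
- dropper_bottle: Amber dropper bottle, 33 mm across, 94 mm high, a bystander; origin under its centre.
- mirror_mount: Small black mirror mount, 38 x 34 x 34 mm, a bystander; origin under its centre.
- wafer_box: Round white carrier, 66 mm across, 18 mm high, a bystander; origin under its centre.
- tweezers: Steel tweezers, 120 mm long (own y), a bystander; origin under the middle.
- ball_pen: Blue ball pen, 148 mm long (own y), a bystander; origin under the middle.
Mind the look-alikes: they are no part of the job. Of the things that look like the spatula, the larger one is meant.

How it is judged (in metres and radians):
On the way, in this order (a step that is already met when the one before it is completed fails the run):
1. the blade of the spatula has levered the lid up by more than 0.25 rad and bears on it (value of joint case_lid above 0.25 rad and contact force between spatula and case_lid above 0.1 N), for 0.05 s.
2. the lid stands back past upright (more than 1.6 rad) (value of joint case_lid above 1.6 rad), for 0.2 s.
At the end, for the whole second after the job is handed in: Barrel at rest in both saddles (axis within 0.05 rad, centre within 2 mm of the seat across and in height), its end within 3 mm of the stop screw, held by the fingers (over 5 N) and pressed with 1.5 to 30 N on the front and on the rear flanks; lid over 1.6 rad; spatula at rest on the desk (x of barrel_centre in the frame of seat between -0.002 and 0.002 m and y of barrel_centre in the frame of seat between -0.003 and 0.003 m and z of barrel_centre in the frame of seat between -0.002 and 0.002 m and angle between the x axis of lens_barrel and the y axis of v_block, either way round below 0.05 rad and contact force between lens_barrel and front_flanks between 1.5 and 30 N and contact force between lens_barrel and rear_flanks between 1.5 and 30 N and contact force between the fingers and lens_barrel above 5 N and linear speed of lens_barrel below 0.02 m/s and value of joint case_lid above 1.6 rad and height (world z) of spatula_handle below 0.02 m and linear speed of spatula below 0.05 m/s); the arm keeps its last pose, push and grip.
It fails at once if the robot itself touches the lid before the blade has raised it by 0.25 rad (value of joint case_lid below 0.25 rad and contact force between any of the arm, the fingers and case_lid above 0.5 N).
It fails at once if the barrel is rammed into the V-block: more than 60 N on it (contact force between lens_barrel and v_block above 60 N).
It fails at once if a bystander is moved by more than 30 mm (distance of any of dropper_bottle, mirror_mount, wafer_box, tweezers, ball_pen from where it was at the start of the episode above 0.03 m).
It also fails if it takes over 67 s, if anything falls off the work surface, if the arm or the gripper's body presses on something with over 40 N, if the wrist force passes 120 N, or if a joint passes its speed limit or range.

## Working session

There is one attempt and no reset: what is moved stays moved. The work goes in short steps, Python scripts to look and compute and a shell command to move; the robot and the scene stay as the last step left them, time stands still between calls to the robot, and variables do not carry over. Pictures are saved under pics/ and viewed, about 8 in all and at most 12, crops included, and the job is handed in when it is done.

```bash
mkdir -p pics; cat > h.py <<'E'
import numpy as np, cv2, json
from cell import manip
from scipy.spatial.transform import Rotation as Ro
def cam(s):
    f=210/np.tan(np.radians(s["fovy"])/2); return f,s["cx"],s["cy"],np.array(s["R"]),np.array(s["t"])
def ray(s,p):
    f,cx,cy,R,t=cam(s); d=R.T@np.array([(p[0]-cx)/f,(p[1]-cy)/f,1.]); return -R.T@t,d
def at_z(s,p,z):
    o,d=ray(s,p); return o+d*(z-o[2])/d[2]
def deproj(s,p):
    o,d=ray(s,p); c,r=int(round(p[0])),int(round(p[1])); z=s["z_map"][r,c]; return o+d*z
def tri(s1,p1,s2,p2):
    o1,d1=ray(s1,p1);o2,d2=ray(s2,p2);d1/=np.linalg.norm(d1);d2/=np.linalg.norm(d2)
    k=np.linalg.lstsq(np.c_[d1,-d2],o2-o1,rcond=None)[0]; a=o1+k[0]*d1;b=o2+k[1]*d2
    return (a+b)/2,np.linalg.norm(a-b)
def proj(s,X):
    f,cx,cy,R,t=cam(s); c=R@np.array(X)+t; return f*c[0]/c[2]+cx,f*c[1]/c[2]+cy
def cloud(s,m):
    f,cx,cy,R,t=cam(s); r,c=np.nonzero(m&(s["z_map"]>0)); z=s["z_map"][r,c]
    return (np.c_[(c-cx)/f*z,(r-cy)/f*z,z]-t)@R
def save(s,n,crop=None,k=1):
    im=cv2.cvtColor(s["pixels"],cv2.COLOR_RGB2BGR)
    if crop: im=im[crop[1]:crop[3],crop[0]:crop[2]]
    cv2.imwrite("pics/"+n,cv2.resize(im,None,fx=k,fy=k,interpolation=cv2.INTER_CUBIC))
E
cat > a.py <<'E'
from h import *
np.set_printoptions(precision=1,suppress=True)
S={n:manip.snapshot(n) for n in("scene","side","wrist")}
out=np.zeros((420,1120,3),np.uint8)
for n in S: print(n,-cam(S[n])[3].T@cam(S[n])[4], S[n]["fovy"])
im=np.hstack([S["scene"]["pixels"],S["side"]["pixels"]]); cv2.imwrite("pics/a.png",cv2.cvtColor(cv2.resize(np.vstack([S["scene"]["pixels"],S["side"]["pixels"]]),None,fx=.71,fy=.71,interpolation=cv2.INTER_AREA),cv2.COLOR_RGB2BGR))
save(S["scene"],"scene.png",k=1.4)
for th in["spatula_handle","blade_tip","pry_notch","lid_hinge","lens_case","seat","stop_tip","v_block","spatula","dropper_bottle","mirror_mount","wafer_box","tweezers","ball_pen"]:
    L={n:manip.tip_of(n,th) for n in("scene","side","wrist")}
    for n in L: print(th,n,[(np.array(d["location"]).round(1).tolist(),round(d["score"],2)) for d in L[n][:3]])
    if L["scene"] and L["side"]:
        for a in L["scene"][:2]:
            for b in L["side"][:2]:
                print("   tri",*tri(S["scene"],a["location"],S["side"],b["location"]))
print(manip.read_state())
E
python3 a.py
```

```text
scene [  39.9 -736.1  617.4] 54.148248938996616
side [-255.  -273.1  855.5] 45.58982201970406
wrist [129.2 539.9 373.4] 61.39636551027689
spatula_handle scene [([176.3, 204.4], 0.85), ([241.0, 217.4], 0.65), ([276.0, 164.3], 0.45)]
spatula_handle side [([242.9, 227.8], 0.81), ([157.4, 248.6], 0.79)]
spatula_handle wrist []
   tri [293.6  -8.6 184.8] 51.519186783703375
   tri [356.7 234.6  12.2] 0.13633262898069376
   tri [474.8  74.6  12.2] 2.883190376360092
   tri [ 626.1  427.9 -280.8] 91.91855433914402
blade_tip scene [([219.0, 207.0], 0.56), ([216.2, 200.6], 0.53)]
blade_tip side [([187.9, 221.1], 0.96), ([208.5, 230.1], 0.6)]
blade_tip wrist []
   tri [489.3 231.9 -36.3] 12.733987246540572
   tri [445.6 148.5  14.1] 3.555957653553051
   tri [472.2 218.2  -6.9] 0.8672718387941988
   tri [430.5 137.6  40.4] 14.000946272942532
pry_notch scene [([247.7, 174.3], 0.95)]
pry_notch side [([193.3, 173.1], 0.56)]
pry_notch wrist []
   tri [611.6 267.2  18.5] 3.6617929716071176
lid_hinge scene [([273.6, 168.8], 0.93)]
lid_hinge side [([214.6, 153.3], 0.82)]
lid_hinge wrist []
   tri [694.9
[... 1834 characters left out ...]
.5349584070017475
tweezers scene [([247.0, 275.2], 0.58)]
tweezers side [([309.1, 286.1], 0.54)]
tweezers wrist []
   tri [ 377.9 -115.    -7. ] 1.433130730299251
ball_pen scene [([211.2, 241.5], 0.58)]
ball_pen side [([239.5, 272.9], 0.56)]
ball_pen wrist []
   tri [364.5  39.5  -3.6] 5.255753869582337
{'clock': 2.25, 'qpos': array([ 1. ,  0.3,  1.5,  0. ,  1.3, -0.2]), 'joint_velocities': array([-0.,  0.,  0., -0., -0., -0.]), 'joint_torque': array([ -0. , -44.6, -29.1,  -0. ,   0. ,  -0. ]), 'tool_pos': array([204.4, 510.6, 231.3]), 'tcp_rot': array([ 0.1,  0.7, -0.1,  0.7]), 'wrist_force': array([ 0.2,  0.1, -0.2]), 'wrist_torque': array([-0., -0.,  0.]), 'grip_width': 85.58589335495047}
```

```bash
python3 - <<'E'
import cv2,numpy as np
im=cv2.imread("pics/scene.png"); im=im[int(110*1.4):int(350*1.4),int(140*1.4):int(440*1.4)]
cv2.imwrite("pics/scene_c.png",cv2.resize(im,None,fx=1.85,fy=1.7))
E
```

```text
(no output)
```

View pics/scene_c.png

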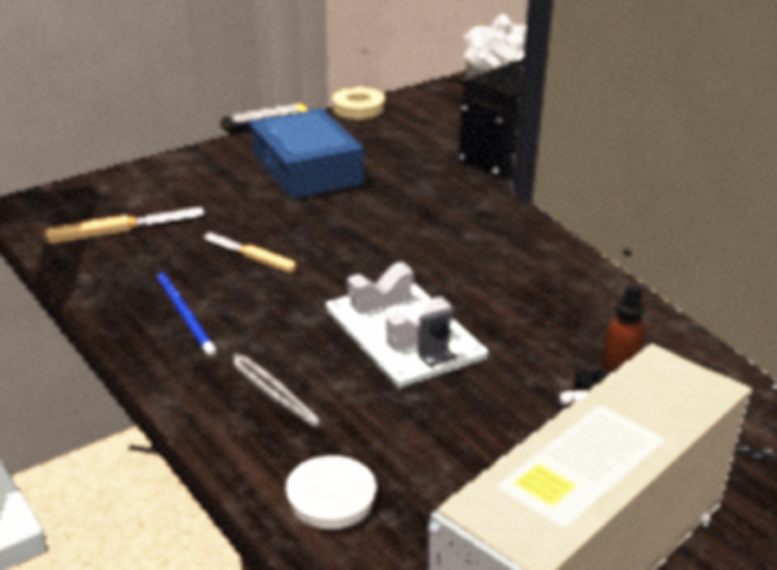

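View pics/a.png

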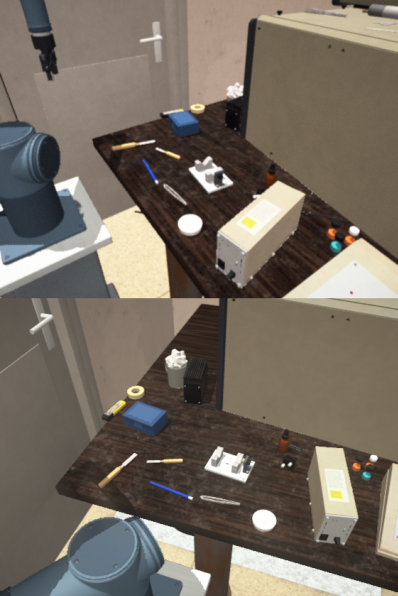

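```bash
cat >> h.py <<'E'
def need(p,R,s=None):
    s=s or manip.read_state(); R0=Ro.from_quat(s["tcp_rot"]); 
    return "shift",R0.inv().apply(np.array(p)-s["tool_pos"]).round(1),"rot",(R0.inv()*R).as_rotvec().round(4)
def down(yaw,flip=1):  # tool x down, tool y at world angle yaw (+pi if flip=-1)
    y=flip*np.array([np.cos(yaw),np.sin(yaw),0]); x=np.array([0,0,-1.]); return Ro.from_matrix(np.c_[x,y,np.cross(x,y)])
E
python3 - <<'E'
from h import *
np.set_printoptions(precision=3,suppress=True)
s=manip.read_state();R0=Ro.from_quat(s["tcp_rot"]).as_matrix();print(R0)
w=manip.snapshot("wrist");f,cx,cy,R,t=cam(w);c=-R.T@t
print("cam in tool",R0.T@(c-s["tool_pos"]),"axis in tool",R0.T@R[2],"right",R0.T@R[0],f)
for fl in(1,-1):
  Rt=down(np.radians(82),fl); print(fl,need([400,225,230],Rt), "cam at",Rt.as_matrix()@(R0.T@(c-s["tool_pos"]))+[400,225,230])
E
```

```text
[[-0.     0.372  0.928]
 [-0.     0.928 -0.372]
 [-1.    -0.    -0.   ]]
cam in tool [-142.815   -0.485  -80.643] axis in tool [0.95  0.    0.313] right [-0.     1.    -0.001] 353.7058637213292
1 ('shift', array([   1.3, -192.5,  287.7]), 'rot', array([-0.241,  0.   , -0.   ])) cam at [320.074 235.744 372.815]
-1 ('shift', array([   1.3, -192.5,  287.7]), 'rot', array([ 2.9, -0. , -0. ])) cam at [479.926 214.256 372.815]
```

```bash
python3 -m handwheel '[0,0,-96,144,-0.12,0,0, 0,0,-192,288,-0.24,0,0, 0,0,-192,288,-0.24,0,0, 0,0,-192,288,-0.24,0,0, 0,0,-192,288,-0.24,0,0, 0,0,-192,288,-0.24,0,0, 0,0,-192,288,-0.24,0,0, 0,0,-192,288,-0.24,0,0]'; python3 -m handwheel '[0,0,0,0,0,0,0,0,0,0,0,0,0,0,0,0,0,0,0,0,0]'
cat > b.py <<'E'
from h import *
import sys,pickle
np.set_printoptions(precision=1,suppress=True)
w=manip.snapshot("wrist"); save(w,sys.argv[1],k=1.4); res={}
for th in sys.argv[2].split(","):
    L=manip.tip_of("wrist",th)
    res[th]=[d["location"] for d in L]
    for d in L[:3]:
        z={"spatula_handle":8,"blade_tip":8,"pry_notch":37.5,"lid_hinge":42,"seat":46.4,"stop_tip":46.4,"barrel_centre":25}.get(th,0)
        print(th,np.array(d["location"]),round(d["score"],2),"at z",at_z(w,d["location"],z),"depth",deproj(w,d["location"]))
pickle.dump((w,res),open(sys.argv[1]+".pkl","wb"))
s=manip.read_state(); print(s["clock"],s["tool_pos"],Ro.from_quat(s["tcp_rot"]).as_matrix()@[0,1,0],s["wrist_force"])
E
python3 b.py w1.png spatula_handle,blade_tip,pry_notch,lid_hinge,lens_case
```

```text
clock: 2.97
tool_pos: [390.2, 239.5, 231.6]
tcp_rot: [0.05, 0.705, -0.05, 0.706]
wrist_force: [0.7, -0.1, -0.4]
grip_width: 85.5
clock: 3.22
tool_pos: [389.5, 241.2, 231.3]
tcp_rot: [0.05, 0.705, -0.05, 0.705]
wrist_force: [0.7, 0.1, 0.4]
grip_width: 85.3
spatula_handle [266.4 138.6] 0.78 at z [351.8 237.8   8. ] depth [350.9 238.1  15.8]
spatula_handle [145.8 269.7] 0.71 at z [479.9  77.8   8. ] depth [478.9  78.9  10.2]
blade_tip [253.  251.8] 0.82 at z [475.  203.9   8. ] depth [478.4 202.9   0.4]
blade_tip [206.5 236.3] 0.71 at z [448.9 155.5   8. ] depth [449.5 155.2   6.6]
blade_tip [ 17.2 315.6] 0.71 at z [518.2 -91.7   8. ] depth [496.3 -55.7  46.4]
pry_notch [305.2 348.9] 0.57 at z [591.  247.7  37.5] depth [583.3 247.9  46.8]
lens_case [301.8 358.5] 0.82 at z [636.7 241.2   0. ] depth [590.9 242.7  52.3]
3.5167 [388.8 242.3 231.3] [0.1 1.  0. ] [ 0.3  0.4 -0.6]
```

View pics/w1.png

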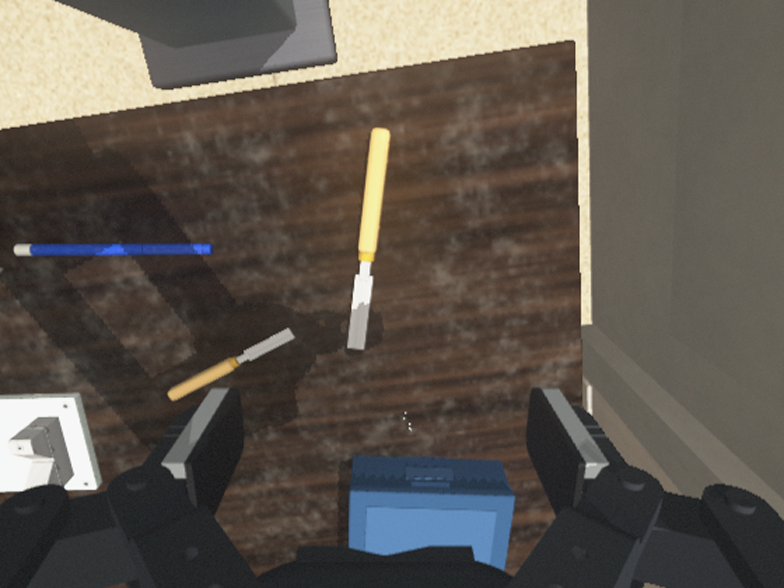

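```bash
cat > c.py <<'E'
from h import *
import pickle,sys
np.set_printoptions(precision=2,suppress=True)
w,res=pickle.load(open("w1.png.pkl","rb"))
manip.snapshot("wrist")
for th in("spatula","lens_case"):
    for d in manip.silhouettes("wrist",th)[:2]:
        m=d["region"]; P=cloud(w,cv2.erode(m.astype(np.uint8),np.ones((3,3)))>0 if th=="lens_case" else m)
        print(th,round(d["score"],2),d["location"],m.sum(),"z pct",np.percentile(P[:,2],[2,20,50,80,95,99]))
        if th=="spatula":
            r,c=np.nonzero(m); X=np.array([at_z(w,(a,b),9) for a,b in zip(c,r)])[:,:2]
        else: X=P[P[:,2]>49][:,:2]
        rect=cv2.minAreaRect(X.astype(np.float32)); print(rect); 
        u,_,v=np.linalg.svd(X-X.mean(0),full_matrices=False); a=v[0]*np.sign(v[0,0]); k=(X-X.mean(0))@a
        print("mean",X.mean(0),"axis",a,np.degrees(np.arctan2(a[1],a[0])),"ends",X.mean(0)+a*k.min(),X.mean(0)+a*k.max(),k.ptp() if hasattr(k,'ptp') else np.ptp(k))
S={n:manip.snapshot(n) for n in("scene","side")}
for n in S:
    for d in manip.silhouettes(n,"lens_case")[:3]:
        P=cloud(S[n],d["region"]); T=P[P[:,2]>47]
        print(n,d["score"],d["location"],len(P),np.percentile(P[:,2],[5,50,95,99]), cv2.minAreaRect(T[:,:2].astype(np.float32)) if len(T)>20 else None)
E
python3 c.py
```

```text
spatula 0.86 [262.6, 165.8] 1981 z pct [ 0.02  9.08 14.53 16.04 16.83 17.32]
((389.19720458984375, 226.2379913330078), (14.225035667419434, 169.13160705566406), 74.5660629272461)
mean [383.38 228.03] axis [ 0.96 -0.27] -15.472516370599852 ends [307.74 248.96] [470.74 203.84] 169.13031887617723
spatula 0.62 [159.3, 262.1] 827 z pct [-0.03  6.11  8.44 11.14 12.04 12.76]
((470.7159729003906, 99.23194885253906), (11.737720489501953, 119.60442352294922), 19.65298843383789)
mean [470.83  98.02] axis [ 0.35 -0.94] -69.76510543156924 ends [449.73 155.25] [491.11  42.99] 119.63897014919158
lens_case 0.9 [302.5, 362.2] 7699 z pct [ 5.77 29.04 52.46 53.42 54.08 54.61]
((617.1278076171875, 243.20571899414062), (129.14813232421875, 72.43836212158203), 78.86894989013672)
mean [608.77 245.4 ] axis [0.21 0.98] 77.75461016063579 ends [594.86 181.32] [622.47 308.56] 130.20068267954545
scene 0.97 [258.0, 174.5] 1231 [ 2.88 49.38 54.05 55.1 ] ((629.7036743164062, 240.6685333251953), (138.44241333007812, 96.39884948730469), 79.2591781616211)
scene 0.52 [378.7, 252.4] 434 [ 0.89 46.43 89.82 94.43] ((596.4300537109375, -310.5845642089844), (155.24630737304688, 28.232154846191406), 45.635990142822266)
side 0.25 [399.7, 205.3] 397 [ 3.81 45.66 90.27 94.49] ((640.068115234375, -256.9750671386719), (20.51283073425293, 30.151203155517578), 14.105234146118164)
```

```bash
python3 - <<'E'
from h import *
np.set_printoptions(precision=3,suppress=True)
s=manip.read_state();print(s["clock"],s["tool_pos"]);print(need([355,235.8,60],down(np.radians(74.6))),need([355,235.8,3],down(np.radians(74.6))))
E
```

```text
3.8667 [389.396 241.342 231.293]
('shift', array([171.3, -10.3, -33.3]), 'rot', array([ 0.128, -0.   ,  0.   ])) ('shift', array([228.3, -10.3, -33.3]), 'rot', array([ 0.128, -0.   ,  0.   ]))
```

```bash
python3 -m handwheel '[0,171,-10,-33,0.128,0,0,0,171,-10,-33,0.128,0,0,0,171,-10,-33,0.128,0,0,0,171,-10,-33,0.128,0,0,0,171,-10,-33,0.128,0,0,0,171,-10,-33,0.128,0,0,0,171,-10,-33,0.128,0,0]'; python3 - <<'E'
from h import *
np.set_printoptions(precision=3,suppress=True)
w=manip.snapshot("wrist"); s=manip.read_state();print(s["clock"],s["tool_pos"])
for d in manip.silhouettes("wrist","spatula")[:2]:
    m=d["region"]; r,c=np.nonzero(m); X=np.array([at_z(w,(a,b),12) for a,b in zip(c,r)])[:,:2]
    print(d["score"],d["location"],cv2.minAreaRect(X.astype(np.float32)))
for th in("spatula_handle","blade_tip"):
    for d in manip.tip_of("wrist",th)[:2]: print(th,d["score"],at_z(w,d["location"],8))
print(need([355,235.8,3],down(np.radians(74.6))))
save(w,"w2.png",k=1.2)
E
```

```text
clock: 4.45
tool_pos: [356.8, 236.4, 61.4]
tcp_rot: [0.095, 0.7, -0.095, 0.701]
wrist_force: [0.4, -0.2, 0.6]
grip_width: 85.4
4.5 [357.855 236.703  62.257]
0.71 [273.9, 255.1] ((386.87847900390625, 227.76234436035156), (14.753595352172852, 167.62850952148438), 74.9510269165039)
0.56 [186.8, 389.9] ((449.77020263671875, 148.25555419921875), (10.077194213867188, 24.610090255737305), 18.845930099487305)
spatula_handle 0.66 [353.447 235.73    8.   ]
blade_tip 0.73 [473.227 206.366   8.   ]
blade_tip 0.67 [450.194 156.061   8.   ]
('shift', array([59.4, -1.8, -2.7]), 'rot', array([-0.   ,  0.004, -0.003]))
```

View pics/w2.png

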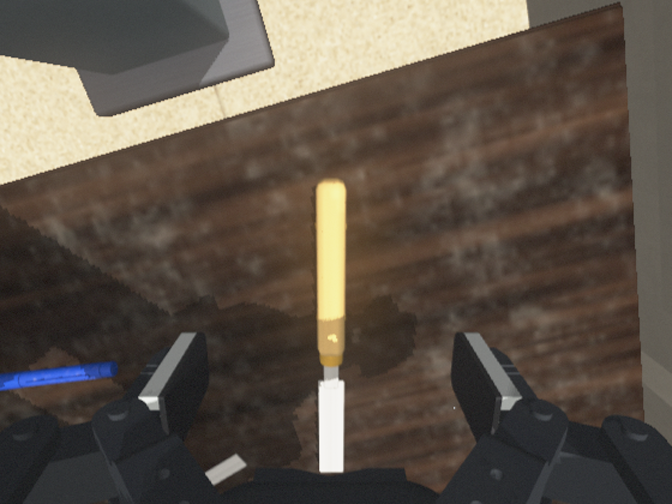

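```bash
python3 -m handwheel '[0,30,0,-1,0,0,0,0,58,-1,-3,0,0,0,0,58,-1,-3,0,0,0,0,58,-1,-3,0,0,0,255,58,-1,-3,0,0,0,255,58,-1,-3,0,0,0,255,58,-1,-3,0,0,0,255,58,-1,-3,0,0,0]';  python3 -m handwheel '[255,0,0,0,0,0,0,255,0,0,0,0,0,0,255,0,0,0,0,0,0,255,0,0,0,0,0,0,255,0,0,0,0,0,0,255,0,0,0,0,0,0]'; python3 - <<'E'
from h import *
print(need([340,236,80],down(np.radians(79))))
E
```

```text
clock: 5.32
tool_pos: [353.2, 236.1, 3.5]
tcp_rot: [0.095, 0.7, -0.094, 0.702]
wrist_force: [-0.5, 0.3, -0.2]
grip_width: 38.9
clock: 5.82
tool_pos: [352.7, 236.0, 3.0]
tcp_rot: [0.095, 0.7, -0.095, 0.701]
wrist_force: [-1.8, -0.6, 7.9]
grip_width: 12.2
('shift', array([-77. ,  -3.3, -12.1]), 'rot', array([-0.0767,  0.0009, -0.0005]))
```

```bash
python3 -m handwheel '[255,-30,0,0,0,0,0,255,-30,0,0,0,0,0,255,-30,0,0,0,0,0,255,-30,0,0,0,0,0]'; python3 - <<'E'
from h import *
np.set_printoptions(precision=3,suppress=True)
print(need([428,280,32.5],down(np.radians(79))))
E
```

```text
clock: 6.15
tool_pos: [352.2, 235.8, 32.2]
tcp_rot: [0.095, 0.701, -0.095, 0.701]
wrist_force: [-1.0, -1.1, -1.6]
grip_width: 11.8
('shift', array([-0.3, 62.8, 61.4]), 'rot', array([-0.077,  0.   , -0.   ]))
```

```bash
python3 -m handwheel '[255,0,63,61,-0.077,0,0,255,0,63,61,-0.077,0,0,255,0,63,61,-0.077,0,0,255,0,63,61,-0.077,0,0,255,0,63,61,-0.077,0,0]'; cat > d.py <<'E'
from h import *
import sys
np.set_printoptions(precision=2,suppress=True)
s=manip.read_state();print(s["clock"],s["tool_pos"],s["wrist_force"])
S={n:manip.snapshot(n) for n in("wrist","scene","side")}
for th in("blade_tip","pry_notch"):
    L={n:manip.tip_of(n,th)[:3] for n in S}
    for n in L: print(th,n,[(np.array(d["location"]),round(d["score"],2)) for d in L[n]],[at_z(S[n],d["location"],37.5) for d in L[n]])
w=S["wrist"]
for th,n in(("lens_case","wrist"),("lens_case","scene"),("spatula","wrist")):
  for d in manip.silhouettes(n,th)[:2]:
    P=cloud(S[n],d["region"]); T=P[P[:,2]>47] if th=="lens_case" else P[(P[:,2]>25)&(P[:,2]<48)]
    print(th,n,d["score"],d["location"],len(P),cv2.minAreaRect(T[:,:2].astype(np.float32)) if len(T)>9 else 0)
    if th=="spatula":
        print("zpct",np.percentile(T[:,2],[5,50,95]) if len(T) else 0, "z by x:",[(x,np.median(T[abs(T[:,0]-x)<8][:,2]).round(1)) for x in range(380,600,15) if (abs(T[:,0]-x)<8).sum()>5])
save(w,sys.argv[1],k=1.4)
save(S["scene"],"s_"+sys.argv[1],(200,130,330,240),5)
import pickle; pickle.dump(S,open("last.pkl","wb"))
E
python3 d.py w3.png
```

```text
clock: 6.57
tool_pos: [426.6, 279.9, 30.9]
tcp_rot: [0.067, 0.705, -0.068, 0.703]
wrist_force: [-0.6, -0.9, -1.0]
grip_width: 12.4
6.5667 [426.62 279.87  30.93] [-0.56 -0.92 -1.01]
blade_tip wrist [(array([ 65.6, 332.7]), 0.91)] [array([431.51, 181.  ,  37.5 ])]
blade_tip scene [(array([227.4, 175.5]), 0.74), (array([219.7, 208.5]), 0.69)] [array([536.59, 261.86,  37.5 ]), array([429.97, 108.39,  37.5 ])]
blade_tip side [(array([183.7, 183.9]), 0.67), (array([201.9, 227.8]), 0.57), (array([319.7, 221.8]), 0.24)] [array([549.4 , 260.61,  37.5 ]), array([425.84, 153.3 ,  37.5 ]), array([526.58, -95.36,  37.5 ])]
pry_notch wrist [] []
pry_notch scene [(array([244.1, 174.4]), 0.82)] [array([581.72, 238.91,  37.5 ])]
pry_notch side [(array([191.3, 173.9]), 0.7)] [array([590.09, 259.43,  37.5 ])]
lens_case scene 0.61 [262.0, 171.3] 1148 ((629.3997192382812, 238.03517150878906), (137.58436584472656, 96.65432739257812), 78.71641540527344)
lens_case scene 0.15 [184.2, 185.2] 100 0
spatula wrist 0.87 [37.7, 349.2] 1238 0
zpct 0 z by x: []
spatula wrist 0.85 [274.0, 272.3] 6450 ((433.0380554199219, 278.5514831542969), (14.539092063903809, 109.71690368652344), 79.60740661621094)
zpct [38.26 43.57 44.78] z by x: [(380, np.float64(43.1)), (395, np.float64(43.7)), (410, np.float64(43.7)), (425, np.float64(43.8)), (440, np.float64(43.7)), (455, np.float64(43.6)), (470, np.float64(41.9)), (485, np.float64(37.3))]
```

View pics/w3.png

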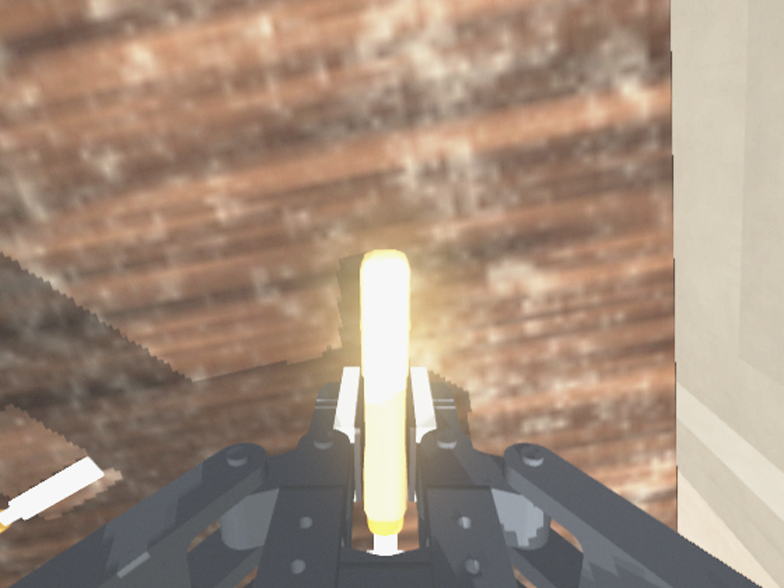

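```bash
python3 -m handwheel '[255,-1.5,-1,15,0,0,0,255,-1.5,-1,32,0,0,0,255,-1.5,-1,32,0,0,0,255,-1.5,-1,32,0,0,0]'; python3 - <<'E'
from h import *
s=manip.read_state();print(s["tool_pos"],need([427,280,32],down(np.radians(79))))
S={n:manip.snapshot(n) for n in("scene","side")}
a=cv2.resize(S["scene"]["pixels"][140:210,195:295],(800,560),interpolation=cv2.INTER_CUBIC)[:, :]
b=cv2.resize(S["side"]["pixels"][140:210,145:245],(800,560),interpolation=cv2.INTER_CUBIC)
im=cv2.cvtColor(np.vstack([a[100:400],b[100:400]]),cv2.COLOR_RGB2BGR); cv2.imwrite("pics/s4.png",im)
E
```

```text
clock: 7.5
tool_pos: [459.6, 273.1, 33.8]
tcp_rot: [0.068, 0.704, -0.068, 0.704]
wrist_force: [-0.0, 0.3, -0.7]
grip_width: 12.2
[459.58113119 273.10250776  33.82610252] ('shift', array([  1.8,   0.5, -33.3]), 'rot', array([-0.0008,  0.0003, -0.0002]))
```

View pics/s4.png

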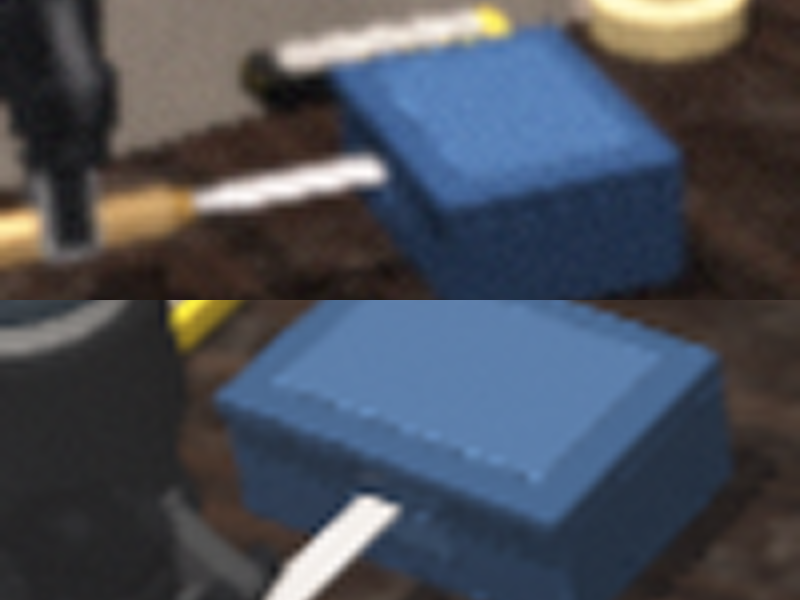

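```bash
python3 -m handwheel '[255,0,0,9,0,0,0,255,0,0,18,0,0,0,255,0,0,27,0,0,0,255,0,0,27,0,0,0,255,0,0,27,0,0,0]'; python3 -m handwheel '[255,-3,0,27,0,0,0]' >/dev/null 2>&1 & sleep 0; wait; python3 -c "
from cell import manip;s=manip.read_state();print(s['tool_pos'],s['wrist_force'])"
```

```text
clock: 8.02
tool_pos: [486.4, 267.9, 33.8]
tcp_rot: [0.068, 0.704, -0.068, 0.704]
wrist_force: [-0.2, -0.7, -1.3]
grip_width: 12.5
[506.26910665 263.18759538  35.34431963] [-0.71954656 -0.28120921 -1.35180856]
```

```bash
python3 -m handwheel '[255,0,0,-24,0,0,0,255,0,0,-24,0,0,0,255,0,0,-24,0,0,0]'
```

```text
clock: 8.35
tool_pos: [487.1, 267.4, 36.4]
tcp_rot: [0.067, 0.705, -0.068, 0.703]
wrist_force: [-1.0, 0.6, -0.1]
grip_width: 11.9
```

```bash
python3 -m handwheel '[255,-5.8,0,0.2,0,0,0,255,-11.6,0,0.9,0,0,0,255,-17.4,0,2.1,0,0,0,255,-23,0,3.7,0,0,0,255,-28.4,0,5.8,0,0,0,255,-33.7,0,8.2,0,0,0,255,-38.8,0,11.1,0,0,0,255,-43.6,0,14.5,0,0,0]'; cat > e.py <<'E'
from h import *
import sys
np.set_printoptions(precision=2,suppress=True)
xh=np.array([.982,-.191,0]);H=np.array([676.7,230.2,42])
s=manip.read_state();print(s["clock"],s["tool_pos"],s["wrist_force"])
tip=s["tool_pos"]+122*xh+[0,0,5.7]; d=tip-H; print("tip u",d@xh,"z",d[2],"ang",np.arctan2(d[2],-(d@xh)))
for n in("scene","side"):
  S=manip.snapshot(n)
  if len(sys.argv)>1: save(S,n+sys.argv[1],(190,80,330,200) if n=="scene" else (140,80,280,200),2.5)
  for q in manip.silhouettes(n,"case_lid")[:2]:
    P=cloud(S,cv2.erode(q["region"].astype(np.uint8),np.ones((3,3)))>0); P=P[np.linalg.norm(P-H,axis=1)<150]
    if len(P)<30: continue
    c=np.median(P,0); nrm=np.linalg.svd(P-P.mean(0),full_matrices=False)[2][2]; nrm*=np.sign(nrm[2])
    print(n,round(q["score"],2),q["location"],len(P),"c",c,"n in case",nrm@xh,nrm[2],"theta~",np.arctan2(nrm@xh,nrm[2]),"u,z of pts",np.percentile((P-H)@xh,[3,97]),np.percentile(P[:,2],[3,97]))
E
python3 e.py 5.png
```

```text
clock: 9.02
tool_pos: [503.3, 264.8, 81.2]
tcp_rot: [0.068, 0.704, -0.068, 0.704]
wrist_force: [-0.8, 0.6, -1.8]
grip_width: 12.4
9.0167 [503.29 264.78  81.16] [-0.78  0.62 -1.78]
tip u -54.78962954222076 z 44.85765981138421 ang 0.6860550181108184
scene 0.53 [262.5, 158.6] 179 c [629.78 197.06  86.56] n in case 0.615052169188942 0.7884175118687407 theta~ 0.6624945108197451 u,z of pts [-70.11  -3.45] [ 56.38 108.97]
side 0.85 [205.3, 148.3] 219 c [612.76 220.74 106.52] n in case 0.6034811567918146 0.7974859386262313 theta~ 0.6477941122040372 u,z of pts [-72.95 -20.53] [ 67.87 112.02]
```

```bash
python3 -m handwheel '[255,-8.8,0,7.6,0,0,0,255,-15.8,0,16,0,0,0,255,-21.5,0,25.4,0,0,0,255,-25.7,0,35.5,0,0,0,255,-28.3,0,46,0,0,0,255,-29.4,0,57,0,0,0,255,-28.8,0,68,0,0,0,255,-26.6,0,79,0,0,0]'; python3 -m handwheel '[255,4,0,10,0,0,0,255,9,0,20,0,0,0,255,15,0,29,0,0,0,255,22,0,37,0,0,0,255,22,0,37,0,0,0]'; python3 e.py 6.png
```

```text
clock: 9.88
tool_pos: [581.5, 249.6, 107.2]
tcp_rot: [0.068, 0.704, -0.068, 0.704]
wrist_force: [-1.1, 0.7, -0.4]
grip_width: 12.2
clock: 10.3
tool_pos: [617.3, 241.8, 82.6]
tcp_rot: [0.068, 0.704, -0.068, 0.703]
wrist_force: [-0.2, 0.3, -1.0]
grip_width: 12.1
10.3 [617.32 241.78  82.61] [-0.2  0.3 -1. ]
tip u 61.57529743354684 z 46.31324316590623 ang 2.496723361906824
scene 0.89 [287.3, 155.9] 494 c [712.28 204.29  71.  ] n in case -0.5877375216912569 0.8091955131889719 theta~ -0.6281750018276409 u,z of pts [ 8.82 73.23] [47.64 93.88]
side 0.62 [227.8, 141.5] 889 c [708.8  201.91  70.07] n in case -0.586654366406689 0.809975993466642 theta~ -0.6268401046671693 u,z of pts [ 4.08 72.19] [45.47 94.77]
side 0.44 [223.5, 157.2] 2031 c [672.08 210.93  41.01] n in case -0.38650461784680273 0.9218848659332063 theta~ -0.3969943306622801 u,z of pts [-94.43  70.58] [ 6.42 93.75]
```

```bash
python3 -m handwheel '[255,-25,0,-25,0,0,0,255,-25,0,-260,0,0,0,255,-25,0,-260,0,0,0,255,-25,0,-260,0,0,0,255,-25,0,-260,0,0,0,255,-25,0,-260,0,0,0,255,-25,0,-260,0,0,0,255,-25,0,-260,0,0,0]';  python3 -m handwheel '[255,35,-25,0,0,0,0,255,70,-25,0,0,0,0,255,90,-25,0,0,0,0,255,90,-25,0,0,0,0,255,90,-25,0,0,0,0]'
```

```text
clock: 11.17
tool_pos: [354.6, 292.4, 110.2]
tcp_rot: [0.066, 0.705, -0.067, 0.703]
wrist_force: [0.2, 0.8, -1.4]
grip_width: 12.6
clock: 11.58
tool_pos: [356.5, 267.5, 20.0]
tcp_rot: [0.068, 0.704, -0.068, 0.703]
wrist_force: [0.5, -0.1, -0.5]
grip_width: 12.2
```

```bash
python3 -m handwheel '[255,8,0,0,0,0,0,255,14,0,0,0,0,0,255,16,0,0,0,0,0,255,16,0,0,0,0,0]'; python3 -m handwheel '[0,0,0,0,0,0,0,0,0,0,0,0,0,0,0,0,0,0,0,0,0,0,0,0,0,0,0,0,0,0,0,0,0,0,0,0,-30,0,0,0,0,0,0,-70,0,0,0,0,0,0,-100,0,0,0,0,0]'; python3 - <<'E'
from h import *
np.set_printoptions(precision=3,suppress=True)
w=manip.snapshot("wrist")
for d in manip.silhouettes("wrist","spatula")[:2]:
    P=cloud(w,d["region"]);print(d["score"],d["location"],np.percentile(P,[2,50,98],0))
print(need([530,270,260],down(np.radians(-11),1)),need([530,270,260],down(np.radians(-11),-1)),need([530,270,260],down(np.radians(79),1)),manip.read_state()["qpos"])
E
```

```text
clock: 11.92
tool_pos: [356.8, 267.8, 4.1]
tcp_rot: [0.068, 0.704, -0.068, 0.704]
wrist_force: [1.2, 0.2, -1.1]
grip_width: 12.2
clock: 12.58
tool_pos: [356.5, 267.6, 105.8]
tcp_rot: [0.068, 0.704, -0.068, 0.704]
wrist_force: [1.4, 0.7, -0.5]
grip_width: 85.6
0.79 [273.7, 236.4] [[311.196 241.581  -0.04 ]
 [374.928 263.246  14.493]
 [472.243 280.298  17.091]]
('shift', array([-149.6,   34. ,  168. ]), 'rot', array([ 1.571,  0.002, -0.011])) ('shift', array([-149.6,   34. ,  168. ]), 'rot', array([-1.57 ,  0.011,  0.002])) ('shift', array([-149.6,   34. ,  168. ]), 'rot', array([ 0.   ,  0.008, -0.005])) [ 0.393  0.202  1.944  0.     0.986 -0.986]
```

```bash
python3 -m handwheel '[0,-42,0,0,0.12,0,0,0,-105,8,265,0.24,0,0,0,-105,8,265,0.36,0,0,0,-105,8,265,0.48,0,0,0,-105,8,265,0.6,0,0,0,-105,8,265,0.72,0,0,0,-105,8,265,0.84,0,0,0,-105,8,265,0.96,0,0]'; python3 - <<'E'
from h import *
np.set_printoptions(precision=3,suppress=True)
print(need([630,275,210],down(np.radians(-11),1)),manip.read_state()["qpos"])
E
```

```text
clock: 13.35
tool_pos: [622.4, 223.4, 208.9]
tcp_rot: [0.388, 0.591, -0.387, 0.592]
wrist_force: [0.0, -0.4, 0.9]
grip_width: 85.7
('shift', array([ -1.1,  27.6, -44.2]), 'rot', array([ 0.603,  0.001, -0.002])) [ 0.177  0.471  1.277 -0.001  1.391 -0.234]
```

```bash
python3 -m handwheel '[100,0,28,-44,0.12,0,0,100,0,28,-44,0.24,0,0,100,0,28,-44,0.36,0,0,100,0,28,-44,0.48,0,0,100,0,28,-44,0.6,0,0,100,0,28,-44,0.6,0,0,100,0,28,-44,0.6,0,0]'; cat > f.py <<'E'
from h import *
import sys
np.set_printoptions(precision=2,suppress=True)
s=manip.read_state();print(s["clock"],s["tool_pos"],s["grip_width"],s["qpos"])
w=manip.snapshot("wrist"); save(w,sys.argv[1],k=1.4)
for d in manip.tip_of("wrist","barrel_centre")[:2]: print(d["score"],d["location"],at_z(w,d["location"],25),deproj(w,d["location"]))
for th in("lens_barrel","lens_case"):
  for d in manip.silhouettes("wrist",th)[:2]:
    P=cloud(w,d["region"]); 
    T=P[(P[:,2]>15)&(P[:,2]<60)]
    print(th,d["score"],d["location"],d["region"].sum(),np.percentile(T[:,2],[2,50,90,98]))
    if th=="lens_barrel":
        top=T[T[:,2]>30]; X=top[:,:2]; r=cv2.minAreaRect(X.astype(np.float32)); print("minrect",r)
        v=np.linalg.svd(X-X.mean(0),full_matrices=False)[2][0]; v*=np.sign(v[1]); k=(X-X.mean(0))@v
        print("mean",X.mean(0),"yaw",np.degrees(np.arctan2(v[1],v[0])),"mid",X.mean(0)+v*(k.min()+k.max())/2,np.ptp(k))
E
python3 f.py w7.png
```

```text
clock: 13.93
tool_pos: [625.6, 276.5, 208.1]
tcp_rot: [-0.542, -0.454, 0.543, -0.454]
wrist_force: [0.3, 1.2, -0.6]
grip_width: 51.9
13.9333 [625.61 276.55 208.11] 51.918742225689655 [ 0.25  0.52  1.21 -0.    1.42  0.43]
0.93 [290.9, 216.1] [634.95 240.46  25.  ] [635.11 244.41  36.21]
lens_barrel 0.83 [287.0, 211.5] 2621 [27.61 36.05 38.07 38.81]
minrect ((633.2114868164062, 243.52890014648438), (100.98422241210938, 24.499393463134766), 79.71755981445312)
mean [633.59 246.58] yaw 79.67151506447674 mid [633.04 243.56] 100.97867226101145
lens_case 0.76 [360.3, 220.1] 27335 [18.8  40.56 55.47 59.13]
```

View pics/w7.png

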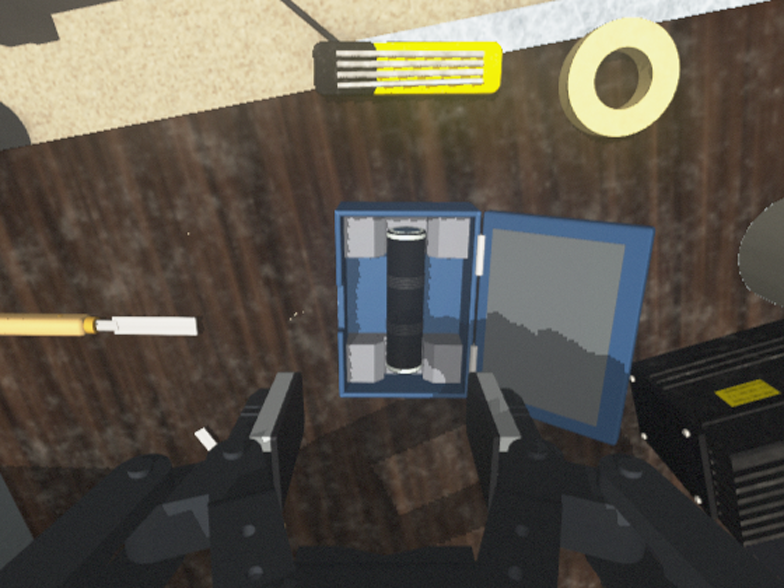

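```bash
python3 - <<'E'
from h import *
np.set_printoptions(precision=3,suppress=True)
print(manip.read_state()["tool_pos"],need([633.5,242.5,80],down(np.radians(-10.6),1)))
E
```

```text
[625.869 276.493 208.842] ('shift', array([128.8,  13.6,  32.1]), 'rot', array([0.006, 0.   , 0.   ]))
```

```bash
python3 -m handwheel '[100,0,-54,357,0,0,0,100,0,-54,357,0,0,0,100,0,-54,357,0,0,0,100,0,-54,357,0,0,0,100,0,-54,357,0,0,0,100,0,-54,357,0,0,0,100,0,-54,357,0,0,0,100,0,-54,357,0,0,0]'; python3 -m handwheel '[100,0,-3,30,0,0,0,100,0,-3,30,0,0,0,100,0,-3,30,0,0,0]'; cat > g.py <<'E'
from h import *
import sys,pickle
np.set_printoptions(precision=2,suppress=True)
s=manip.read_state();print(s["clock"],s["tool_pos"],s["grip_width"],s["qpos"])
w=manip.snapshot("wrist"); save(w,sys.argv[1],k=1.4); r={}
for th,z in(("seat",46.4),("stop_tip",46.4),("v_block",0)):
    r[th]=manip.tip_of("wrist",th)
    for d in r[th][:2]: print(th,d["score"],d["location"],at_z(w,d["location"],z),deproj(w,d["location"]))
for d in manip.silhouettes("wrist","v_block")[:1]:
    P=cloud(w,d["region"]); print(d["score"],d["location"],len(P),np.percentile(P[:,2],[2,50,98]))
    for lo,hi in((6,14),(42,49),(57,65)):
        T=P[(P[:,2]>lo)&(P[:,2]<hi)]; 
        if len(T)>10: print(lo,len(T),T.mean(0),cv2.minAreaRect(T[:,:2].astype(np.float32)))
    r["m"]=d["region"]
pickle.dump((w,r,s),open(sys.argv[1]+".pkl","wb"))
E
python3 g.py w8.png
```

```text
clock: 14.8
tool_pos: [516.6, -40.2, 209.4]
tcp_rot: [0.543, 0.453, -0.543, 0.454]
wrist_force: [0.8, -0.4, -0.3]
grip_width: 51.7
clock: 15.05
tool_pos: [508.9, -69.2, 209.4]
tcp_rot: [0.544, 0.452, -0.544, 0.452]
wrist_force: [-0.2, 0.1, 0.5]
grip_width: 51.8
15.05 [508.93 -69.2  209.36] 51.77446913001433 [-0.35  0.21  1.66  0.    1.28 -0.17]
seat 0.93 [291.9, 220.5] [ 518.89 -102.55   46.4 ] [ 518.39 -115.86   10.08]
stop_tip 0.85 [295.0, 268.5] [ 513.62 -151.55   46.4 ] [ 513.78 -148.91   51.41]
v_block 0.73 [288.1, 204.1] [ 517.38 -100.9     0.  ] [517.55 -97.79   9.94]
0.75 [290.6, 210.6] 12364 [ 7.36 10.62 59.43]
6 7774 [519.73 -98.59  10.09] ((519.2233276367188, -108.0451889038086), (139.90017700195312, 92.27112579345703), 83.65951538085938)
42 1490 [520.29 -99.46  45.53] ((518.665771484375, -113.13934326171875), (118.57112121582031, 59.963722229003906), 83.7120590209961)
57 290 [ 513.34 -158.83   60.54] ((513.4395751953125, -159.47291564941406), (8.550821304321289, 29.965959548950195), 83.45384216308594)
```

View pics/w8.png

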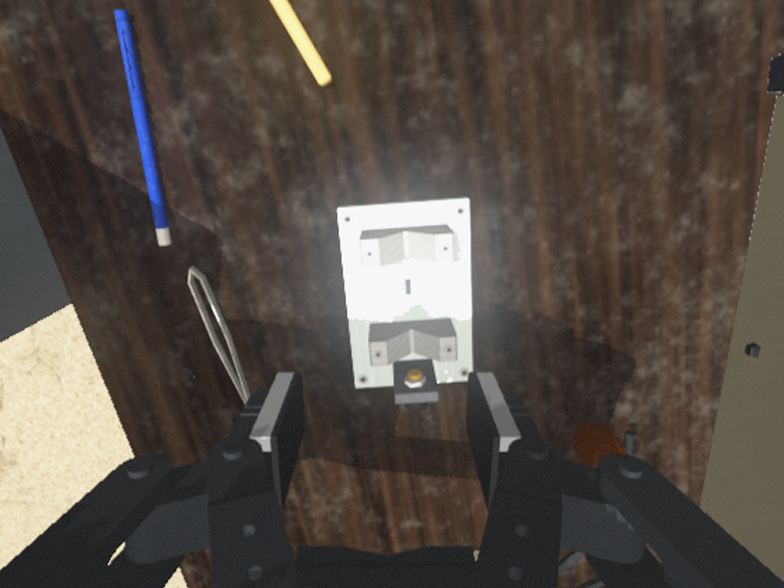

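```bash
python3 - <<'E'
from h import *
np.set_printoptions(precision=3,suppress=True)
print(manip.read_state()["tool_pos"],need([633.5,242.5,120],down(np.radians(-10.6),1)))
E
```

```text
[509.52  -66.293 208.989] ('shift', array([  89.1,   67.1, -325.9]), 'rot', array([ 0.006, -0.   , -0.   ]))
```

```bash
python3 -m handwheel '[128,0,67,-326,0.006,0,0,128,0,67,-326,0.006,0,0,128,0,67,-326,0.006,0,0,128,0,67,-326,0.006,0,0,128,0,67,-326,0.006,0,0,128,0,67,-326,0.006,0,0,128,50,67,-326,0.006,0,0,128,89,67,-326,0.006,0,0]'; python3 -m handwheel '[128,0,0,0,0,0,0,128,0,0,0,0,0,0]'; cat > k.py <<'E'
from h import *
np.set_printoptions(precision=2,suppress=True)
s=manip.read_state(); print(s["clock"],s["tool_pos"],need([633.5,242.5,60],down(np.radians(-10.6),1)))
w=manip.snapshot("wrist"); save(w,"w9.png",k=1.4)
for d in manip.tip_of("wrist","barrel_centre")[:2]: print(d["score"],d["location"],at_z(w,d["location"],25))
for d in manip.silhouettes("wrist","lens_barrel")[:1]:
    P=cloud(w,d["region"]);T=P[(P[:,2]>30)&(P[:,2]<45)];print(d["score"],len(T),cv2.minAreaRect(T[:,:2].astype(np.float32)),T[T[:,2]>36].mean(0))
E
python3 k.py
```

```text
clock: 15.97
tool_pos: [628.2, 225.5, 156.7]
tcp_rot: [0.547, 0.451, -0.54, 0.454]
wrist_force: [1.0, -0.1, 0.1]
grip_width: 42.5
clock: 16.13
tool_pos: [622.9, 222.0, 149.8]
tcp_rot: [-0.541, -0.454, 0.545, -0.451]
wrist_force: [0.7, 0.3, 0.1]
grip_width: 43.0
16.1333 [622.91 222.02 149.83] ('shift', array([ 89.7,   7.2, -22.3]), 'rot', array([0.  , 0.  , 0.01]))
0.84 [283.1, 172.9] [632.3  242.17  25.  ]
0.74 4186 ((633.1590576171875, 242.947998046875), (101.54180145263672, 24.555709838867188), 79.55402374267578) [633.78 245.84  37.38]
```

```bash
python3 -m handwheel '[128,20,7,-22,0,0,0,128,60,7,-22,0,0,0,128,90,7,-22,0,0,0,128,90,7,-22,0,0,0,128,90,7,-22,0,0,0]'; python3 - <<'E'
from h import *
np.set_printoptions(precision=3,suppress=True)
print(manip.read_state()["tool_pos"],need([633,242.5,9],down(np.radians(-10.5),1)))
w=manip.snapshot("wrist"); save(w,"w10.png",k=1.4)
E
```

```text
clock: 16.7
tool_pos: [635.6, 238.6, 63.6]
tcp_rot: [-0.544, -0.451, 0.545, -0.451]
wrist_force: [0.4, -0.0, 0.7]
grip_width: 42.7
[635.638 238.596  63.648] ('shift', array([54.7, -3.2, -3.4]), 'rot', array([-0.005,  0.001,  0.002]))
```

View pics/w10.png

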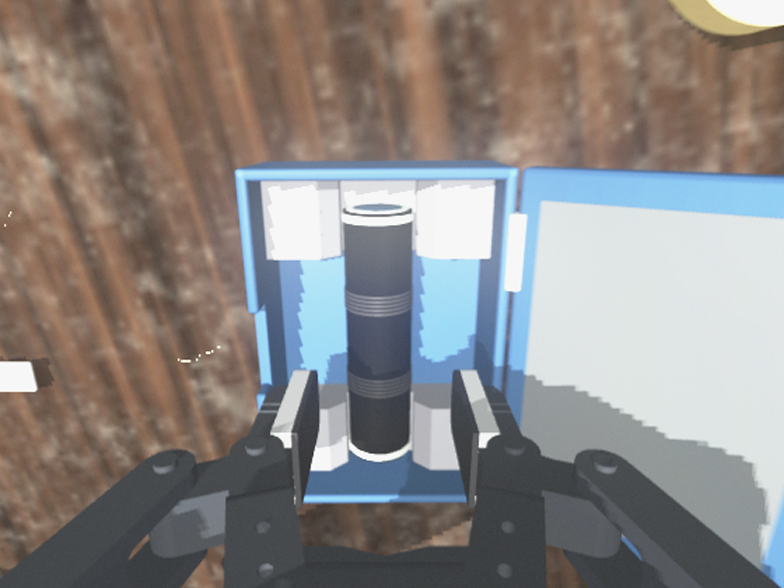

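```bash
python3 -m handwheel '[128,0,-3,-3.5,-0.005,0,0,128,15,-3,-3.5,-0.005,0,0,128,30,-3,-3.5,-0.005,0,0,128,42,-3,-3.5,-0.005,0,0,128,54,-3,-3.5,-0.005,0,0,128,54,-3,-3.5,-0.005,0,0,128,54,-3,-3.5,-0.005,0,0]'
```

```text
clock: 17.33
tool_pos: [633.7, 243.7, 9.3]
tcp_rot: [-0.543, -0.453, 0.544, -0.452]
wrist_force: [0.8, -0.4, -0.2]
grip_width: 42.6
```

```bash
python3 -m handwheel '[255,0,0,0,0,0,0,255,0,0,0,0,0,0,255,0,0,0,0,0,0,255,0,0,0,0,0,0,255,0,0,0,0,0,0]'; python3 -m handwheel '[255,-20,0,0,0,0,0,255,-50,0,0,0,0,0,255,-90,0,0,0,0,0,255,-130,0,0,0,0,0,255,-130,0,0,0,0,0,255,-130,0,0,0,0,0]'; cat > l.py <<'E'
from h import *
np.set_printoptions(precision=2,suppress=True)
s=manip.read_state(); p=s["tool_pos"]; R=Ro.from_quat(s["tcp_rot"]); print(s["clock"],p,s["grip_width"],s["wrist_force"])
w=manip.snapshot("wrist")
for d in manip.tip_of("wrist","barrel_centre")[:1]: print(d["score"],d["location"],R.inv().apply(at_z(w,d["location"],p[2]+16)-p))
for d in manip.silhouettes("wrist","lens_barrel")[:1]:
    P=R.inv().apply(cloud(w,d["region"])-p); P=P[(P[:,0]>-35)&(P[:,0]<0)]
    print("tool frame pct",np.percentile(P,[1,50,99],0)); T=P[(abs(P[:,1])<5)]; print("z ends",T[:,2].min(),T[:,2].max(),"top x along z",[(z,np.percentile(T[abs(T[:,2]-z)<4][:,0],10).round(1)) for z in range(-48,50,8) if (abs(T[:,2]-z)<4).sum()>4], cv2.minAreaRect(P[:,1:].astype(np.float32)))
print(need([520.3,-98.1,160],down(np.radians(-6.34),1)))
save(w,"w11.png",k=1.4)
E
python3 l.py
```

```text
clock: 17.75
tool_pos: [634.7, 243.9, 10.5]
tcp_rot: [0.544, 0.452, -0.543, 0.453]
wrist_force: [-0.0, 0.6, 6.0]
grip_width: 24.1
clock: 18.25
tool_pos: [635.5, 244.2, 142.7]
tcp_rot: [0.545, 0.451, -0.541, 0.454]
wrist_force: [-0.0, 0.5, -1.8]
grip_width: 24.5
18.25 [635.49 244.21 142.71] 24.459454674530193 [-0.03  0.54 -1.84]
0.9 [274.1, 301.4] [-16.01  -0.42   1.58]
tool frame pct [[-28.16 -12.33 -49.35]
 [-25.52  -0.44 -14.07]
 [-11.4   11.77  38.97]]
z ends -49.886875320300334 40.12982148958266 top x along z [(-48, np.float64(-27.6)), (-40, np.float64(-27.8)), (-32, np.float64(-27.6)), (-24, np.float64(-27.8)), (-16, np.float64(-27.9)), (-8, np.float64(-27.6)), (0, np.float64(-27.7)), (8, np.float64(-27.7)), (16, np.float64(-28.0)), (24, np.float64(-27.8)), (32, np.float64(-27.7)), (40, np.float64(-27.6))] ((-0.17738914489746094, -0.5835075378417969), (26.42478370666504, 98.60677337646484), 0.022313853725790977)
('shift', array([-22.1, -48.4, 356.2]), 'rot', array([-0.07,  0.  ,  0.  ]))
```

View pics/w11.png

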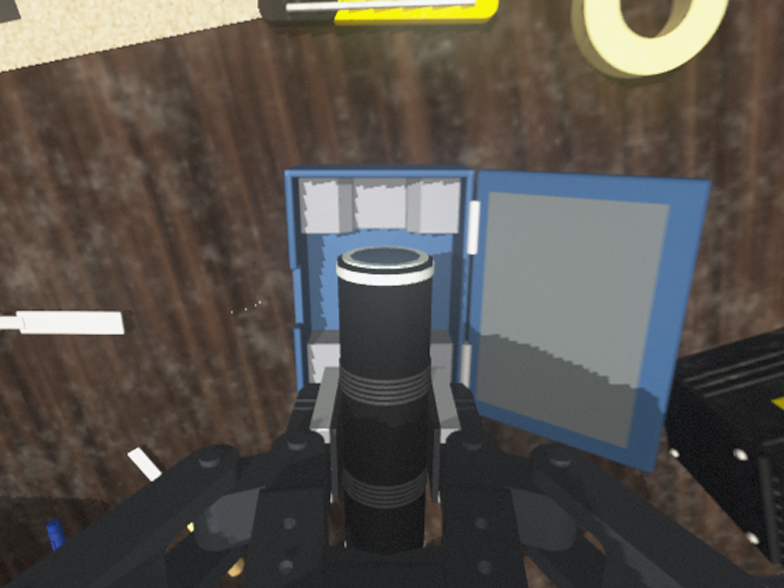

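```bash
python3 -m handwheel '[255,0,-48,352,-0.07,0,0,255,0,-48,352,-0.07,0,0,255,0,-48,352,-0.07,0,0,255,0,-48,352,-0.07,0,0,255,0,-48,352,-0.07,0,0,255,0,-48,352,-0.07,0,0,255,0,-48,352,-0.07,0,0,255,0,-48,352,-0.07,0,0]'; cat > n.py <<'E'
from h import *
import sys
np.set_printoptions(precision=3,suppress=True)
s=manip.read_state(); o=np.array([520.3,-98.1,0]); y=np.array([.1105,.9939,0]);x=np.array([.9939,-.1105,0])
d=s["tool_pos"]-o; print(s["clock"],"V frame tcp",d@x,d@y,d[2],"force V",s["wrist_force"]@x,s["wrist_force"]@y,s["wrist_force"][2],"grip",s["grip_width"])
a=[float(v) for v in sys.argv[1:4]]; print(need(o+a[0]*x+a[1]*y+[0,0,a[2]],down(np.radians(-6.34),1)))
E
python3 -m handwheel '[255,0,0,0,0,0,0,255,0,0,0,0,0,0]'; python3 n.py 0 4 75
```

```text
clock: 19.07
tool_pos: [527.4, -74.1, 137.3]
tcp_rot: [-0.526, -0.473, 0.528, -0.47]
wrist_force: [1.4, 0.2, -0.8]
grip_width: 24.2
clock: 19.23
tool_pos: [527.9, -74.9, 137.6]
tcp_rot: [-0.528, -0.471, 0.529, -0.469]
wrist_force: [0.0, 1.0, -0.9]
grip_width: 24.4
19.2333 V frame tcp 5.037779565185306 23.921001780573228 137.5689907646204 force V -0.05940596218631211 0.9532046711593033 -0.9145573007658223 grip 24.40786962231732
('shift', array([62.6, -4.7, 20. ]), 'rot', array([-0.006, -0.001,  0.004]))
```

```bash
python3 -m handwheel '[255,20,-5,20,-0.006,0,0.003,255,45,-5,20,-0.006,0,0.003,255,62,-5,20,-0.006,0,0.003,255,62,-5,20,-0.006,0,0.003,255,62,-5,20,-0.006,0,0.003]'; python3 n.py 0 4 38; sleep 0; python3 n.py 0 4 38
python3 - <<'E'
from h import *
np.set_printoptions(precision=2,suppress=True)
w=manip.snapshot("wrist"); o=np.array([520.3,-98.1,0]); M=np.array([[.9939,-.1105,0],[.1105,.9939,0],[0,0,1]])
for th in("lens_barrel","v_block"):
  for d in manip.silhouettes("wrist",th)[:1]:
    P=(cloud(w,d["region"])-o)@M.T
    if th=="v_block":
      for lo,hi in((6,14),(42,49)):
        T=P[(P[:,2]>lo)&(P[:,2]<hi)]; print(th,lo,len(T),cv2.minAreaRect(T[:,:2].astype(np.float32)) if len(T)>5 else 0,np.percentile(T,[1,99],0) if len(T)>5 else 0)
    else: T=P[P[:,2]>85]; print(th,len(T),cv2.minAreaRect(T[:,:2].astype(np.float32)),np.percentile(T,[1,99],0))
E
```

```text
clock: 19.65
tool_pos: [521.5, -90.5, 75.8]
tcp_rot: [0.526, 0.474, -0.525, 0.473]
wrist_force: [0.4, 0.3, -1.1]
grip_width: 23.9
19.65 V frame tcp 0.3285539920491173 7.656399335551822 75.7806129283128 force V 0.3249500984135026 0.3230068415667784 -1.0670966721445327 grip 23.94734009088384
('shift', array([37.8, -0.3,  3.7]), 'rot', array([ 0.006, -0.002,  0.001]))
19.65 V frame tcp 0.3285539920491173 7.656399335551822 75.7806129283128 force V 0.3249500984135026 0.3230068415667784 -1.0670966721445327 grip 23.94734009088384
('shift', array([37.8, -0.3,  3.7]), 'rot', array([ 0.006, -0.002,  0.001]))
lens_barrel 13148 ((-0.12664508819580078, 11.059329986572266), (92.83271789550781, 26.07728385925293), 89.89741516113281) [[-12.03 -31.15  89.47]
 [ 11.84  57.04 104.01]]
v_block 6 10107 ((-0.09891891479492188, 10.757362365722656), (92.20262145996094, 98.05271911621094), 0.15402063727378845) [[-45.37 -29.36   8.13]
 [ 45.18  59.47  11.99]]
v_block 42 1736 ((-0.04923057556152344, 34.494224548339844), (18.889453887939453, 60.17143630981445), 89.87986755371094) [[-29.83  25.59  42.73]
 [ 29.56  43.67  47.8 ]]
```

```bash
python3 -m handwheel '[255,12,0,3.7,0.006,0,0,255,24,0,3.7,0.006,0,0,255,34,0,3.7,0.006,0,0,255,40,0,3.7,0.006,0,0,255,42,0,3.7,0.006,0,0,255,42,0,3.7,0.006,0,0,255,42,0,3.7,0.006,0,0]'; python3 n.py 0 0.3 31.7
```

```text
clock: 20.38
tool_pos: [522.6, -96.0, 35.7]
tcp_rot: [0.528, 0.47, -0.526, 0.472]
wrist_force: [0.6, -0.5, -0.6]
grip_width: 24.1
20.3833 V frame tcp 2.0296688428400804 2.381144695429185 35.71997303226368 force V 0.6702208457822991 -0.4261362921583053 -0.6248475343737027 grip 24.08440941907966
('shift', array([ 4. , -2. ,  2.1]), 'rot', array([-0.001,  0.   , -0.004]))
```

```bash
python3 -m handwheel '[255,1,0,0,0,0,0,255,2,0,0,0,0,0,255,2,0,0,0,0,0]'|head -5; python3 n.py 0 0.3 31.7; cat > q.py <<'E'
from h import *
np.set_printoptions(precision=2,suppress=True)
o=np.array([520.3,-98.1,0]); M=np.array([[.9939,-.1105,0],[.1105,.9939,0],[0,0,1]])
A=[];F=[];B=[]
for i in range(6):
    w=manip.snapshot("wrist"); s=manip.read_state(); A.append(M@(s["tool_pos"]-o)); F.append(M@s["wrist_force"])
    if i<3:
        for d in manip.silhouettes("wrist","lens_barrel")[:1]:
            P=(cloud(w,d["region"])-o)@M.T; T=P[(P[:,2]>30)&(P[:,2]<70)]; q=cv2.minAreaRect(T[:,:2].astype(np.float32))
            C=T[abs(T[:,0])<4]; B.append([np.percentile(T[:,0],1),np.percentile(T[:,0],99),T[:,1].max(),np.median(C[:,2]),q[2]])
print(s["clock"],"tcp V",np.mean(A,0),np.std(A,0),"F",np.mean(F,0),np.std(F,0)); print("barrel xmin,xmax,yend,top",np.array(B))
E
python3 q.py
```

```text
clock: 20.63
tool_pos: [522.4, -96.0, 33.6]
tcp_rot: [0.528, 0.47, -0.526, 0.472]
wrist_force: [0.5, -0.3, -1.4]
grip_width: 24.3
20.6333 V frame tcp 1.8887388899355693 2.278000497848806 33.630947721880375 force V 0.5451156435601856 -0.2650759845613716 -1.3518849243749296 grip 24.329901537908277
('shift', array([ 1.9, -1.9,  2. ]), 'rot', array([-0.001,  0.   , -0.004]))
21.0833 tcp V [ 1.74  2.33 33.45] [0.04 0.01 0.06] F [-0.35 -0.19 -0.65] [0.35 0.33 0.49]
barrel xmin,xmax,yend,top [[-10.74  13.59  52.23  60.59  89.6 ]
 [-10.56  13.38  52.38  60.51  89.85]
 [-10.81  13.43  52.34  60.45  89.79]]
```

```bash
python3 -m handwheel '[255,0,-1.5,0,0,0,0,255,0,-1.5,1,0,0,0,255,0,-1.5,1.5,0,0,0,255,0.8,-1.5,1.5,0,0,0,255,0.8,-1.5,1.5,0,0,0]'; python3 q.py
```

```text
clock: 21.5
tool_pos: [520.5, -97.0, 32.4]
tcp_rot: [0.528, 0.471, -0.526, 0.472]
wrist_force: [-0.7, 1.8, -0.6]
grip_width: 24.1
21.95 tcp V [ 0.05  1.05 32.47] [0.02 0.01 0.01] F [-0.55  1.98 -1.01] [0.19 0.64 0.48]
barrel xmin,xmax,yend,top [[-12.67  11.88  51.07  59.44  89.71]
 [-12.53  11.91  50.97  59.5    0.14]
 [-12.32  11.56  50.92  59.51  88.97]]
```

```bash
for i in 1; do python3 -m handwheel '[255,0.5,0,0.2,0,0,0,255,1,0,0.2,0,0,0,255,1,0,0.2,0,0,0]'; done; python3 q.py
```

```text
clock: 22.2
tool_pos: [520.7, -97.1, 32.0]
tcp_rot: [0.528, 0.47, -0.526, 0.472]
wrist_force: [-1.5, 5.6, 4.1]
grip_width: 24.3
22.65 tcp V [ 0.23  1.   31.96] [0.01 0.01 0.01] F [-1.41  5.03  5.03] [0.6  0.53 0.34]
barrel xmin,xmax,yend,top [[-12.65  11.92  50.93  59.06  89.92]
 [-12.28  11.88  50.9   59.06  89.17]
 [-12.21  11.78  50.98  59.07  89.87]]
```

```bash
python3 -m handwheel '[255,0.5,-0.2,-0.3,0,0,0,255,1.1,-0.2,-0.3,0,0,0,255,1.1,-0.2,-0.3,0,0,0,255,1.1,-0.2,-0.3,0,0,0]'; python3 q.py; python3 e.py | tail -4
```

```text
clock: 22.98
tool_pos: [520.7, -97.1, 31.8]
tcp_rot: [0.528, 0.47, -0.526, 0.472]
wrist_force: [-3.9, 6.1, 13.3]
grip_width: 23.8
23.4333 tcp V [ 0.31  0.98 31.82] [0.02 0.01 0.02] F [-3.96  4.82 13.02] [0.56 0.55 0.4 ]
barrel xmin,xmax,yend,top [[-12.2   11.96  50.94  58.98   0.68]
 [-12.22  12.08  50.88  58.96  89.76]
 [-12.24  11.87  50.86  58.97  89.48]]
23.4333 [520.7  -97.16  31.81] [-4.29  5.5  13.09]
tip u 31.431874760739984 z -4.488083057246641 ang -2.999763717456134
scene 0.6 [273.9, 156.8] 108 c [695.16 259.31  50.38] n in case -0.6118544044451713 0.7907323506892019 theta~ -0.6585486229270041 u,z of pts [ 3.87 30.81] [43.22 63.79]
side 0.93 [221.0, 137.2] 1399 c [714.32 224.39  70.53] n in case -0.5855558173426355 0.8107881217759977 theta~ -0.6254741933305749 u,z of pts [ 4.54 72.41] [45.44 94.99]
```

```bash
python3 - <<'E'
from h import *
np.set_printoptions(precision=1,suppress=True)
S=manip.snapshot("side"); save(S,"end.png",(110,90,430,330),2.4)
for d in manip.silhouettes("side","spatula")[:2]:
    P=cloud(S,d["region"]); print(d["score"],np.percentile(P,[3,50,97],0))
E
```

```text
0.78 [[309.8 246.2  -1. ]
 [370.1 263.7  11. ]
 [469.9 288.3  18.1]]
0.65 [[448.   49.6   4.3]
 [470.9  92.3   8.5]
 [487.8 155.6  13.2]]
```

View pics/end.png

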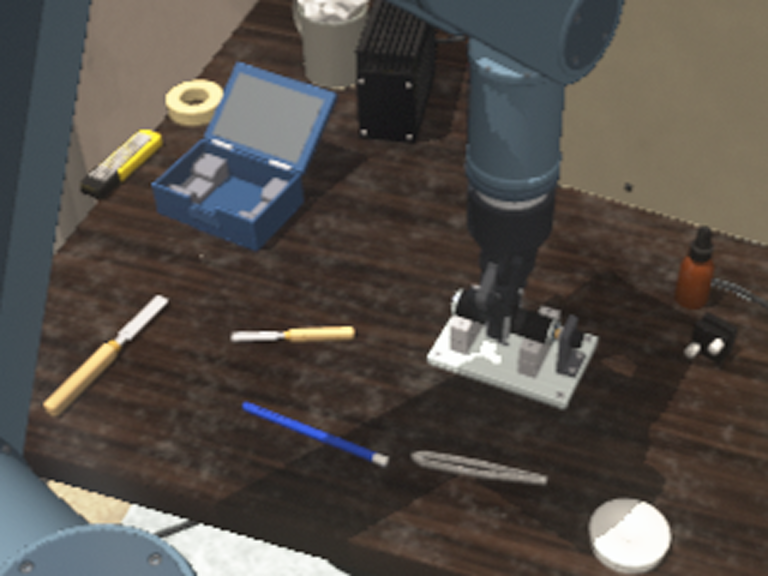

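The picture shows the lid open (about 270,115), the spatula flat on the desk (105,355), the barrel in both saddles against the stop (510,315), and the bystanders in place.

```bash
python3 -c "
from cell import manip;s=manip.read_state();print(s['clock'],s['wrist_force'],s['grip_width']);print(manip.close_job())"
```

```text
23.7333 [-3.23476346  4.23145594 13.15417367] 23.988772216720708
the job is handed in; nothing more can be done
None
```

The job is done and handed in at about 24 s. I levered the lid up with the larger spatula's blade and swung it back. I then laid the spatula down, and put the barrel in both saddles against the stop, still gripped and pressed down.

**Last checks**
- **Lid:** it stands at about 2.5 rad, well past upright.
- **Spatula:** it lies flat on the desk and was not moving when I looked.
- **Barrel position:** across and in height it is within about 0.5 mm of the seat. Its axis is within about 0.015 rad of the V.
- **Pressing force:** about 14 N down in all. From the wrist force I estimate about 13 N on the rear flanks and 7 N on the front; I did not measure the flanks directly.
- **Stop screw:** the barrel pushes on it with about 5 N.
- **Bystanders:** in the last picture none looks moved; I did not measure them.

**What disagreed or went wrong**
- **Distance to the stop:** the camera put the barrel's end about 1 mm from its expected place, although the force shows contact. That is within the calibration error and the 3 mm tolerance.
- **Unintended move:** one extra row pushed the blade about 20 mm too deep into the notch before lifting, past the 25 mm of free room. The wrist force stayed near 1 N and I drew it back before levering.

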